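# Lock the extension tube of a telescopic column-support arm

### The job

The telescopic support arm on the bench is half put together: squeeze the orange spring button on the extension tube flush and slide the tube into its collar so that the collar's rim keeps the button down, then push the tube on, gently, until the button pops out of the window in the side of the sleeve and locks. Do not force the tube when it locks or jams (never push it with more than about 15 N), leave the jar, flask and blue cap near it undisturbed, and let go.

Things in the scene. Friction and masses are not known exactly. Their poses are not given: they have to be found in the camera images.
- mouth (a point): centre of the fixed collar's mouth, 40 mm above the table, on the bore's axis. +y is the direction in which the tube slides in, z up, -x the side of button and window. Dark steel collar, 38 mm wide, 24 mm long (y = 0 to 24 mm), top 59.5 mm above the table, slightly flared; then an aluminium sleeve to y = 142 mm. Bore 26 mm wide, 25.5 mm high: the tube has about 1 mm play each side.
- window_zone (a point): a point on the bore's axis 52 mm behind the mouth, axes as the mouth's. In the sleeve's -x wall, a dark adjustable plate 4 mm thick, is a window 20.5 mm long and 13 mm high. Its centre lies anywhere within 16 mm before or behind this point along y: it differs each time and is not measured, so feel for it or look.
- stand: the fixed stand, origin on the table straight below the mouth, axes as the mouth's: grey base plate 6 mm thick, 56 mm wide, reaching from y = -158 to +152 mm; collar and sleeve on it, and at y = -147 to -135 mm an open U saddle, 38 mm wide and 46 mm high, that carries the rear of the tube.
- tube_mid (a point): centre of the loose extension tube: aluminium, 24 mm square, 280 mm long, about 0.18 kg, level, 40 mm above the table, free to be gripped between collar and saddle. +y runs to its nose (y = 140 mm), which starts 15 to 35 mm inside the collar; the button is at y = 80 mm. The rear has a black cap and a small clip on top (21 mm tall, y = -124 to -110 mm).
- button_seat (a point): a point fixed on the tube: centre of the button's opening, on the tube's -x side face at half its height; axes as the tube's (+y to the nose, z up, -x out of the face). The button starts 25 to 45 mm in front of the mouth (outside it). It is 18 mm long along y, 10 mm high, orange, with a square front, so it passes the collar's rim only when pressed flush.
- button (a joint): travel of the button, m: 0 = fully out (7 mm proud), 0.007 = flush. Spring 3 N out, 4.5 N flush: a grip of 20 N across tube and button presses it flush. With fingers on its rear half only, its front half can go under the rim, which then holds it down when the fingers let go. It rubs along the sleeve at 0.0045 to 0.0065 (friction 2 to 6 N), snaps out to 0 in the window and stops the tube.
- jar: bystander: small clear jar with a blue screw cap, 41 mm wide, 53 mm high, origin at the centre of its underside
- flask: bystander: empty conical glass flask, 62 mm wide, 100 mm high, origin at the centre of its underside
- cap: bystander: loose blue screw cap, 52 mm wide, 25 mm high, origin at the centre of its underside

How it is judged:
On the way, in this order (a step that is already met when the one before it is completed fails the run):
1. the button is squeezed flush by the fingers while it is still outside the collar (value of joint button above 0.006 m and y of button_seat in the frame of mouth below -0.01 m and contact force between the fingers and tube above 3 N), for 0.1 s.
2. the front of the button is under the collar's rim and held down by it, with the fingers off the tube (value of joint button above 0.004 m and y of button_seat in the frame of mouth above -0.008 m and contact force between the fingers and tube below 0.5 N), for 0.2 s.
At the end, for the whole second after the job is handed in: the button has popped out into the window (less than 2 mm pressed), its centre 33 to 71 mm behind the mouth, the tube in line with the sleeve (within 0.08 rad) and at rest (value of joint button below 0.002 m and y of button_seat in the frame of mouth between 0.033 and 0.071 m and linear speed of tube below 0.01 m/s and angle between the y axis of button_seat and the y axis of mouth, either way round below 0.08 rad); the robot touches nothing.
It fails at once if the tube is forced: the contact forces between the tube and the stand add up to more than 30 N (contact force between tube and stand above 30 N).
It fails at once if the jar is moved more than 15 mm (distance of jar from where it was at the start of the episode above 0.015 m).
It fails at once if the flask is moved more than 15 mm (distance of flask from where it was at the start of the episode above 0.015 m).
It fails at once if the cap is moved more than 15 mm (distance of cap from where it was at the start of the episode above 0.015 m).
It also fails if it takes over 64 s, if anything falls off the work surface, if the arm or the gripper's body presses on something with over 40 N, if the wrist force passes 120 N, or if a joint passes its speed limit or range.

### The arm

A 7-joint arm with a two-finger parallel gripper is mounted at the origin on a cart in front of the work surface, level with it; the furniture and walls round the work are solid. World frame = base frame: x ahead of the robot, y to its left, z up, the work surface at z = 0. Lengths are in m, angles in rad, forces in N, time in s.
With the tool pointing down it reaches from about 0.425 to 0.925 m from the base axis. Payload 6.8 kg.
Tool frame: the origin (TCP) lies between the finger pads; the fingertips stand 17 mm ahead of it and the grasp point (between the pads) lies 2 mm behind it; z points along the fingers, y is the direction in which the jaws open and shut (so a half turn about z gives the same grasp; the last joint's range is limited). The gripper opens to 85 mm and grips with 20 to 120 N. Pads are 22 mm wide; open, the fingers measure 114 mm over their backs; the gripper's body (76 mm by 85 mm) begins 54 mm behind the grasp point. The pads swing forward as they close: fully open they stand 13 mm farther back than shut.
Start: joints at [1.144, 0.477, 0.022, 1.555, -0.011, 1.109, -0.083], TCP at [0.212, -0.641, 0.248] pointing down, gripper open.
Joint ranges: [-2.96, 2.96], [-0.34, 2.1], [-1.41, 1.46], [0.24, 2.44], [-1.37, 4.51], [0.17, 1.92], [-2.96, 2.96]. Speed limits (rad/s): [2.39, 2.39, 3.14, 3.14, 3.14, 3.14, 3.14].

### API

Orientations are given as a unit quaternion [w, x, y, z].
In Python, from station import bot gives the robot as it stands. The module is installed in compiled form; this text tells all that it offers.
- The arm moves only by the tool carry_out, never from a script. Its argument "moves" is a list of rows, each a list of 3 entries, a list of its own where there are three numbers: the turn, a rotation vector about the tool's x, y, z in degrees, then the shift along the tool's x, y, z in cm, then the finger opening in cm, from 0 to 8.54. A call has 1 to 5 rows; each row is the pose to reach, as a shift and turn from the pose commanded when the call began, along the tool's axes at that moment; what a row does not reach only later rows make up. A row lasts 1/8 s, in which the tool goes at most 62.5 mm and 10.7 degrees, less where a joint would pass 70% of its speed; a pose out of reach is approached as far as the arm can. A call with a gripper value outside its range is refused whole. The fingers move at their own pace and stop on an object; "newtons" is the grip in N (left out, the last holds). Time passes only in rows, so rows that repeat a pose let the fingers close. It gives the time, the measured TCP pose, the force and the opening at its end, in the units of the state.
- bot.get_obs(): the state, without advancing time (a new reading comes with each control period).
- bot.read_camera(name): name is "side" or "top"; returns the picture (384x512x3 uint8, red, green, blue); there is no depth.
- bot.camera_info(name): a dict with "vertical_fov" (degrees; the focal length in pixels is half the picture's height over the tangent of half this angle, whatever the lens; pixels are square), "cx", "cy" (the principal point, pixels), "position" and "attitude" of the camera in the world. Camera axes: x right, y up, looking along -z (the intrinsics and any distortion apply to the point x, -y, -z); pixel columns grow to the right and rows downward; lengths in m; the calibration is good to about 2 mm. A picture is of the moment at which its call begins. camera_info takes no time and is no camera call.
- bot.hand_in(): hands the job in, once; it reports no verdict.
Trained networks look in the newest picture that a camera, given by its name, has taken for a name from the list of things; names that differ only in an ending like _2 or _b are one class to them, and where a whole thing is asked for, a point or a joint stands for the part that bears it (a point fixed in the world has none). Each returns a list of dicts, best first, with "score" (0 to 1); they miss things now and then, are a little off and sometimes report something else, mostly with a low value. They report only what shows in the picture. A call takes as long as a camera call.
- bot.silhouettes(label, camera): "region" (384x512 bool, what is visible of it) and "location" ([column, row] in pixels, amid what is visible of it).
The state is a dict: "t": time; "q": joint angles; "joint_vel": joint speeds; "joint_torque": joint torques, N m; "eef_pos": TCP position; "tool_rot": TCP orientation; "contact_force": force on the tool from outside, world axes, zero at the start; "torque": the same for the moment, N m; "gripper_width": opening from 0.0 (shut) to 1.0 (fully open).
Only numpy, scipy, OpenCV 4.12 (cv2) and the standard library are available. Lean on these libraries where they do the work, as an engineer would, in place of code of your own. Each camera call takes 0.05 s, during which the arm holds its last target. There are 200 camera calls.

## Working session

There is one attempt and no reset: what is moved stays moved. The work goes in short steps, Python scripts to look and compute and a tool call to move; the robot and the scene stay as the last step left them, time stands still between calls to the robot, and variables do not carry over. Pictures are saved under pics/ and viewed, about 8 in all and at most 12, crops included, and the job is handed in when it is done.

Besides the shell and the picture viewer there is one more tool, called after "Emit:" as a command line: name --argument value ..., lists and objects as JSON in quotes. carry_out: Moves the arm, as the interface text tells. Its arguments: {"type":"object","properties":{"moves":{"type":"array"},"newtons":{"type":"number"}},"required":["moves"]}

```bash
mkdir -p pics; python3 - <<'E'
from station import bot
import cv2,numpy as np
for n in("side","top"):
    im=bot.read_camera(n); cv2.imwrite(f"pics/{n}0.png",im[:,:,::-1]); 
    print(n,bot.camera_info(n))
    for l in("tube_mid","button","stand","jar","flask","cap"):
        for d in bot.silhouettes(l,n)[:2]:
            ys,xs=np.nonzero(d["region"]); print(l,round(d["score"],2),np.round(d["location"],1),len(xs),xs.min() if len(xs) else 0,xs.max(),ys.min(),ys.max())
o=bot.get_obs();print(o)
E
```

```text
side {'vertical_fov': 47.79382946428013, 'cx': 255.83385265470662, 'cy': 185.86390169105587, 'position': array([0.04212205, 0.78148279, 0.38396376]), 'attitude': array([-0.22642565, -0.14781835,  0.53881534,  0.7978466 ])}
tube_mid 0.88 [309.  157.6] 595 291 330 138 173
tube_mid 0.41 [281.2 186.2] 1954 253 321 155 214
stand 0.69 [275.6 182.7] 1948 254 321 156 215
jar 0.55 [234.6 178. ] 32 234 237 174 185
flask 0.77 [245.2 204.9] 1195 229 259 171 226
cap 0.7 [301.2 204. ] 507 286 311 195 217
top {'vertical_fov': 46.61228243555193, 'cx': 256.4309556054507, 'cy': 187.59986057130092, 'position': array([0.34873309, 0.07505141, 0.88329568]), 'attitude': array([ 0.71359552,  0.04195262, -0.06472464, -0.69629888])}
tube_mid 0.9 [376.3 196.1] 1854 311 442 185 207
button 0.37 [329.4 204.2] 32 324 332 204 207
stand 0.97 [291.3 205.7] 3441 230 386 184 218
jar 0.95 [265.9 160.6] 387 254 274 151 174
jar 0.34 [285.8 207.9] 3107 231 385 184 217
flask 0.91 [210.  199.3] 764 192 223 185 215
cap 0.76 [256.5 237.5] 566 244 270 223 249
cap 0.22 [209.3 200.4] 779 192 223 185 216
{'t': 0.7, 'q': array([ 1.14388011,  0.47694608,  0.02238713,  1.55540639, -0.01149743,
        1.10930565, -0.08307927]), 'joint_vel': array([-3.90787311e-04, -1.54640660e-03,  9.38109594e-04, -4.13831145e-04,
        4.21727248e-04,  1.89060843e-03,  4.60750045e-05]), 'joint_torque': array([ 4.27008144e-04, -5.96168375e+01,  1.60627261e+00, -2.81494439e+01,
        1.25121410e-02,  1.62179906e-03,  3.35362517e-05]), 'eef_pos': array([ 0.21159056, -0.6409928 ,  0.24834114]), 'tool_rot': array([2.83678050e-05, 9.87320447e-01, 1.58739833e-01, 1.65035333e-05]), 'contact_force': array([-0.47495582,  0.33607946,  1.17954436]), 'torque': array([-0.01614543,  0.0229516 ,  0.00625167]), 'gripper_width': 1.001716289006754}
```

```bash
python3 - <<'E'
import cv2,numpy as np
a=cv2.imread("pics/top0.png")[130:270,180:460]; b=cv2.imread("pics/side0.png")[110:240,200:400]
a=cv2.resize(a,(800,400),interpolation=cv2.INTER_CUBIC); 
cv2.imwrite("pics/t1.png",a)
cv2.imwrite("pics/s1.png",cv2.resize(b,(800,520),interpolation=cv2.INTER_CUBIC))
E
```

```text
(no output)
```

View pics/t1.png

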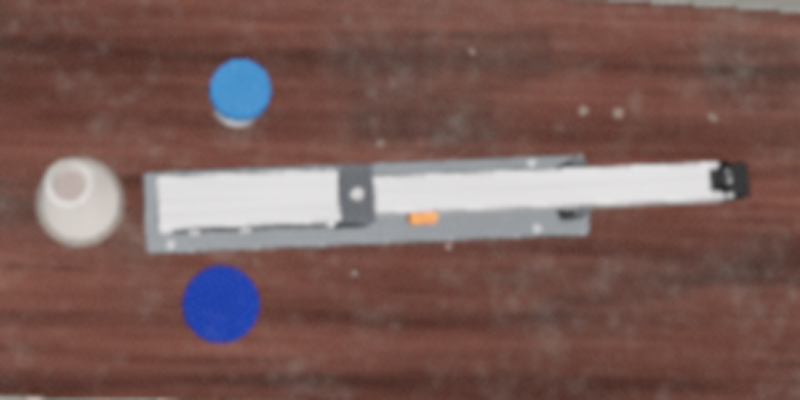

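View pics/s1.png

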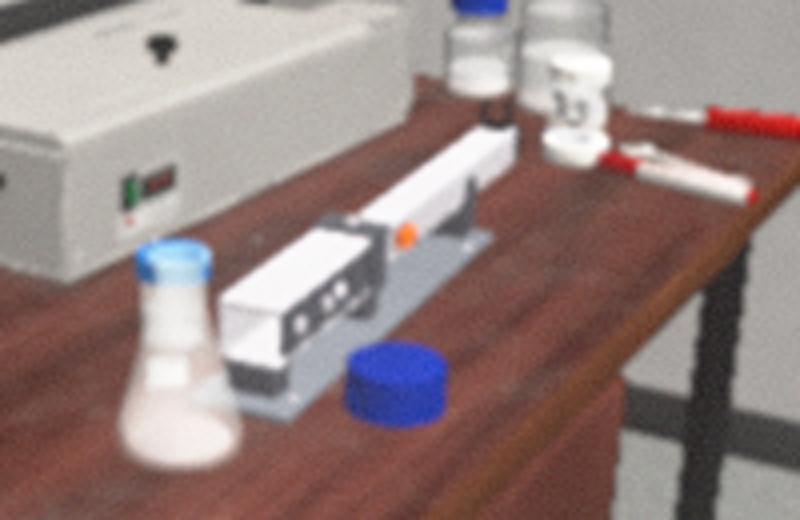

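```bash
cat > h.py <<'E'
from station import bot
import cv2,numpy as np
from scipy.spatial.transform import Rotation as R
def cam(n):
    c=bot.camera_info(n);q=c["attitude"];return c,R.from_quat(np.r_[q[1:],q[0]]).as_matrix(),192/np.tan(np.radians(c["vertical_fov"]/2))
def unproj(n,uv,z):
    c,M,f=cam(n);uv=np.atleast_2d(uv);d=np.c_[(uv[:,0]-c["cx"])/f,-(uv[:,1]-c["cy"])/f,-np.ones(len(uv))]@M.T
    p=c["position"];return p+d*((z-p[2])/d[:,2])[:,None]
def proj(n,P):
    c,M,f=cam(n);d=(np.atleast_2d(P)-c["position"])@M;return np.c_[c["cx"]+f*d[:,0]/-d[:,2],c["cy"]+f*d[:,1]/d[:,2]]
E
python3 - <<'E'
from h import *
np.set_printoptions(precision=4,suppress=True)
C=lambda *p:np.array(p)/2.857+[180,130]
print({k:v for k,v in bot.camera_info("top").items() if k not in("position",)}.keys())
print("base",unproj("top",C([145,173],[150,252],[588,235],[584,156]),.006))
print("collar",unproj("top",C([340,168],[341,224],[374,222],[373,166]),.0595))
print("sleeve/tube",unproj("top",C([160,177],[160,232],[375,179],[375,213],[712,163],[716,201],[748,180]),.052))
print("button",unproj("top",C([410,218],[438,218],[424,224]),.045))
for l,z in(("jar",.053),("flask",.05),("cap",.025)):print(l,unproj("top",bot.silhouettes(l,"top")[0]["location"],z))
S=lambda *p:np.array(p)/4+[200,110]
E
```

```text
dict_keys(['vertical_fov', 'cx', 'cy', 'attitude'])
base [[ 0.4753  0.0991  0.006 ]
 [ 0.4204  0.0939  0.006 ]
 [ 0.4399 -0.2111  0.006 ]
 [ 0.4957 -0.2095  0.006 ]]
collar [[ 0.4743 -0.0301  0.0595]
 [ 0.4374 -0.0311  0.0595]
 [ 0.4393 -0.0527  0.0595]
 [ 0.4763 -0.0519  0.0595]]
sleeve/tube [[ 0.4663  0.0879  0.052 ]
 [ 0.4299  0.0868  0.052 ]
 [ 0.4687 -0.0544  0.052 ]
 [ 0.4461 -0.0545  0.052 ]
 [ 0.4856 -0.2811  0.052 ]
 [ 0.46   -0.2828  0.052 ]
 [ 0.4748 -0.3051  0.052 ]]
button [[ 0.4442 -0.079   0.045 ]
 [ 0.4447 -0.0977  0.045 ]
 [ 0.4404 -0.0883  0.045 ]]
jar [[0.5279 0.0327 0.053 ]]
flask [[0.4513 0.1363 0.05  ]]
cap [[0.383  0.0465 0.025 ]]
```

```bash
cat >> h.py <<'E'
a=0.0655;Y=np.array([-np.sin(a),np.cos(a),0]);X=np.array([np.cos(a),np.sin(a),0]);M0=np.array([.4577,-.053,.04])
W=lambda x,y,z:M0+X*x+Y*y+np.array([0,0,z])
E
python3 - <<'E'
from h import *
np.set_printoptions(precision=1,suppress=True)
b=cv2.imread("pics/side0.png")
for n in ("side",):
  for y in range(24,143,10): print(y,proj(n,W(-.017,y/1e3,0))[0],proj(n,W(-.017,y/1e3,.0065))[0])
u=(255,165,60,45)
c=b[155:215,250:320];k=10
c=cv2.resize(c,None,fx=k,fy=k,interpolation=cv2.INTER_CUBIC)
for y in range(20,143,10):
  p=((proj("side",W(-.017,y/1e3,0))[0]-[250,155]+.5)*k).astype(int);cv2.circle(c,tuple(map(int,p)),4,(0,0,255),-1);cv2.putText(c,str(y),tuple(map(int,p+[0,120])),0,.4,(0,255,0),1)
cv2.imwrite("pics/s2.png",c)
E
```

```text
24 [292.2 177.5] [292.3 174.8]
34 [290.4 178.9] [290.5 176.2]
44 [288.6 180.4] [288.7 177.6]
54 [286.7 181.8] [286.8 179. ]
64 [284.8 183.3] [284.9 180.5]
74 [282.9 184.9] [283. 182.]
84 [280.9 186.4] [281.  183.6]
94 [279. 188.] [279.  185.1]
104 [276.9 189.6] [277.  186.7]
114 [274.9 191.2] [274.9 188.3]
124 [272.8 192.9] [272.8 190. ]
134 [270.6 194.6] [270.7 191.6]
```

View pics/s2.png

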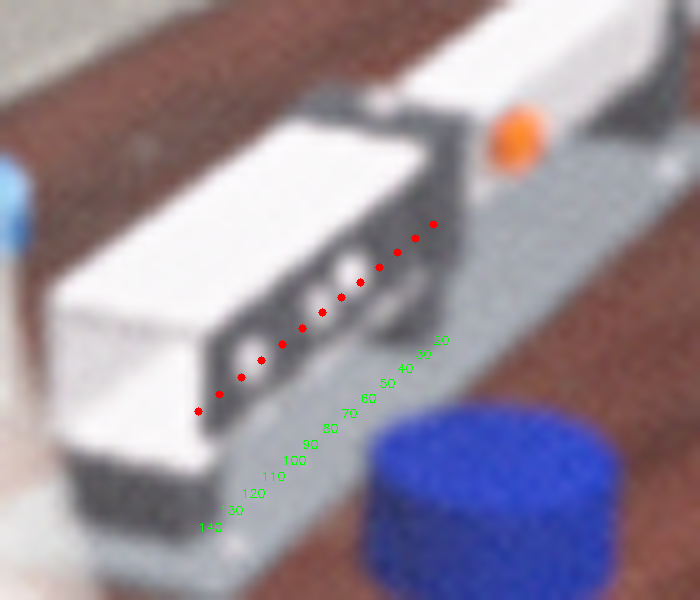

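```bash
cat >> h.py <<'E'
def plan(p,yaw=np.pi/2+a,o=None):
    o=o or bot.get_obs();q=o["tool_rot"];A=R.from_quat(np.r_[q[1:],q[0]])
    T=R.from_matrix(np.c_[[np.cos(yaw),np.sin(yaw),0],[np.sin(yaw),-np.cos(yaw),0],[0,0,-1]])
    print("turn",np.round((A.inv()*T).as_rotvec(degrees=True),2),"cm",np.round(A.inv().apply(p-o["eef_pos"])*100,2))
def mf():
    o=bot.get_obs();d=o["eef_pos"]-M0;q=o["tool_rot"];A=R.from_quat(np.r_[q[1:],q[0]]).as_matrix();F=o["contact_force"]
    print("t",round(o["t"],2),"TCP mouth mm",np.round([d@X*1e3,d@Y*1e3,o["eef_pos"][2]*1e3],1),"yaw",round(np.degrees(np.arctan2(A[1,0],A[0,0])),2),"F",np.round([F@X,F@Y,F[2]],1),"w",round(o["gripper_width"]*85,1))
E
python3 -c "
from h import *
mf();plan(W(0,-.045,.16))"
```

```text
t 0.85 TCP mouth mm [-284.1 -570.6  248.3] yaw 18.26 F [-0.5 -0.  -0.9] w 84.9
turn [ 1.000e-02  0.000e+00 -7.549e+01] cm [ 40.67 -43.77   4.83]
```

Emit:
carry_out --moves '[[[0,0,-6.8],[3.6,-3.9,0.2],8.5],[[0,0,-13.6],[7.2,-7.8,0.4],8.5],[[0,0,-20.4],[10.8,-11.7,0.6],8.5],[[0,0,-27.2],[14.4,-15.6,0.8],8.5],[[0,0,-34],[18,-19.5,1.0],8.5]]'

```text
t: 1.48
eef_pos: [0.322, -0.3979, 0.2386]
tool_rot: [0.0, 0.897, 0.442, 0.0]
contact_force: [0.9, 0.0, 0.3]
gripper_width: 1.002
```

```bash
python3 -c "
from h import *
mf();plan(W(0,-.045,.16))"
```

```text
t 1.48 TCP mouth mm [-158.  -335.3  238.6] yaw 52.49 F [ 0.9 -0.   0.3] w 85.1
turn [ 4.000e-02  3.000e-02 -4.127e+01] cm [32.24 -7.27  3.84]
```

Emit:
carry_out --moves '[[[0,0,-7],[5.5,-1.2,0.6],8.5],[[0,0,-14],[11,-2.5,1.2],8.5],[[0,0,-21],[16.5,-3.7,1.8],8.5],[[0,0,-28],[22,-5,2.4],7],[[0,0,-35],[27.5,-6.2,3.0],7]]'

```text
t: 2.1
eef_pos: [0.4413, -0.1425, 0.2086]
tool_rot: [0.001, 0.723, 0.691, 0.0]
contact_force: [1.0, -0.1, -0.2]
gripper_width: 0.818
```

```bash
python3 -c "
from h import *
mf();plan(W(0,-.045,.05))"
```

```text
t 2.1 TCP mouth mm [-22.2 -88.2 208.6] yaw 87.47 F [ 1.  -0.1 -0.2] w 69.6
turn [ 0.06  0.04 -6.28] cm [ 4.55  1.72 11.85]
```

Emit:
carry_out --moves '[[[0,0,-3.1],[2.3,0.9,3.5],7],[[0,0,-6.3],[4.5,1.7,7.5],6],[[0,0,-6.3],[4.5,1.7,11.5],6],[[0,0,-6.3],[4.5,1.7,11.8],6],[[0,0,-6.3],[4.5,1.7,11.8],6]]'

```text
t: 2.72
eef_pos: [0.4603, -0.1002, 0.0912]
tool_rot: [0.0, 0.685, 0.729, 0.0]
contact_force: [-0.1, -0.5, -0.6]
gripper_width: 0.7
```

```bash
python3 - <<'E'
from h import *
mf();plan(W(0,-.045,.002))
i=[bot.read_camera(n) for n in("top","side")]
a=cv2.resize(i[0][150:230,280:400],(800,533),interpolation=3);b=cv2.resize(i[1][100:220,240:360],(600,600),interpolation=3)
cv2.imwrite("pics/a3.png",a[:,:,::-1]);cv2.imwrite("pics/b3.png",b[:,:,::-1])
E
```

```text
t 2.73 TCP mouth mm [ -0.5 -47.3  91.2] yaw 93.53 F [-0.1 -0.5 -0.6] w 59.5
turn [ 0.04  0.02 -0.22] cm [0.23 0.04 4.92]
```

View pics/b3.png

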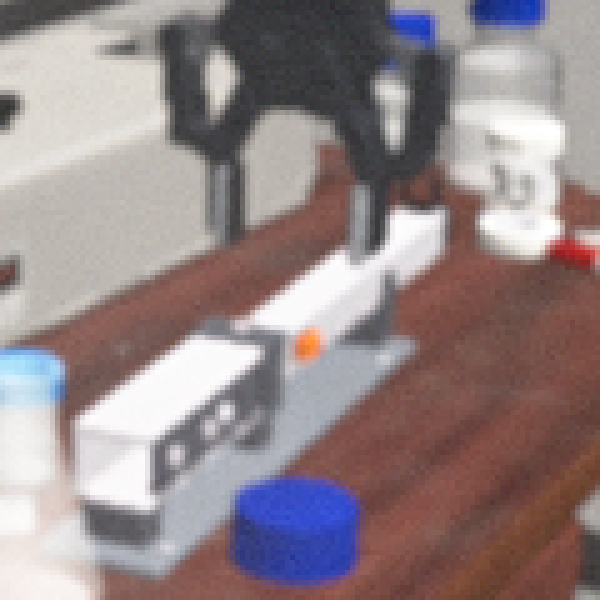

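```bash
python3 - <<'E'
from h import *
np.set_printoptions(precision=1,suppress=True)
for n in("side","top"):
    im=bot.read_camera(n)
    h=cv2.cvtColor(im,cv2.COLOR_RGB2HSV); m=(h[:,:,0]>5)&(h[:,:,0]<20)&(h[:,:,1]>150)&(h[:,:,2]>150)
    r,c=np.nonzero(m);k=(abs(r-185)<40)&(abs(c-315)<30);r,c=r[k],c[k];print(n,c.mean(),r.mean(),c.min(),c.max(),len(c))
    for y in(-40,-35,-30,-25):print(y,proj(n,W(-.017,y/1e3,0))[0], proj(n,W(-.019,(y-9)/1e3,0))[0],proj(n,W(-.019,(y+9)/1e3,0))[0])
    print("collar corners",proj(n,W(-.019,0,.0195)),proj(n,W(.019,0,.0195)),proj(n,W(-.019,.142,.0)))
E
```

```text
side 301.09090909090907 168.63636363636363 300 302 11
-40 [302.9 168.9] [305.2 167.9] [302.3 170.2]
-35 [302.1 169.6] [304.4 168.6] [301.5 170.9]
-30 [301.3 170.2] [303.6 169.2] [300.7 171.5]
-25 [300.5 170.9] [302.8 169.8] [299.8 172.2]
collar corners [[297.5 166.2]] [[282.1 163.5]] [[269.8 196.2]]<stdin>:6: RuntimeWarning: Mean of empty slice.
  ret = ret.dtype.type(ret / rcount)
Traceback (most recent call last):
ValueError: zero-size array to reduction operation minimum which has no identity
```

View pics/a3.png

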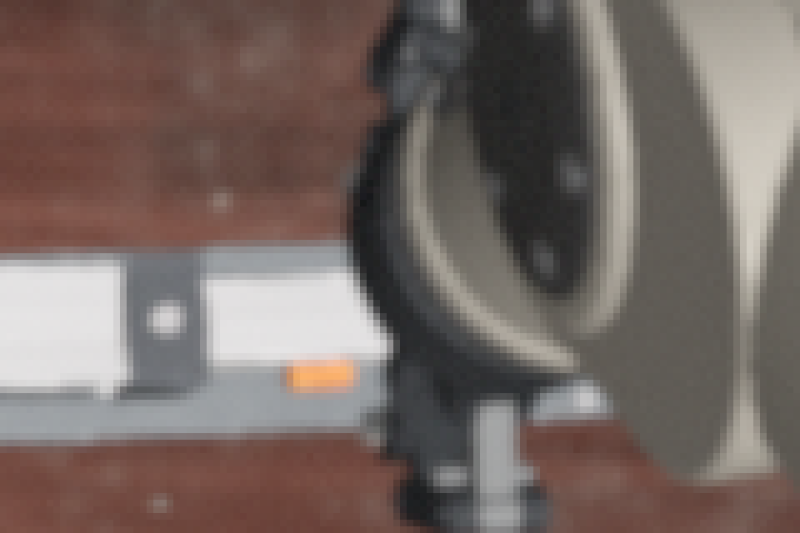

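Emit:
carry_out --moves '[[[0,0,-0.2],[0.2,0,2.5],6],[[0,0,-0.2],[0.2,0,4.9],5],[[0,0,-0.2],[0.2,0,4.9],4.2],[[0,0,-0.2],[0.2,0,4.9],4.2],[[0,0,-0.2],[0.2,0,4.9],4.2]]' --newtons 20

```text
t: 3.55
eef_pos: [0.4605, -0.0981, 0.0424]
tool_rot: [0.001, 0.684, 0.73, 0.001]
contact_force: [-0.4, -0.4, 0.1]
gripper_width: 0.49
```

```bash
python3 - <<'E'
from h import *
mf()
i=[bot.read_camera(n) for n in("top","side")]
b=cv2.resize(i[1][120:210,260:350],(600,600),interpolation=3)
cv2.imwrite("pics/b4.png",b[:,:,::-1])
E
```

```text
t 3.55 TCP mouth mm [ -0.2 -45.2  42.4] yaw 93.74 F [-0.5 -0.4  0.1] w 41.7
```

View pics/b4.png

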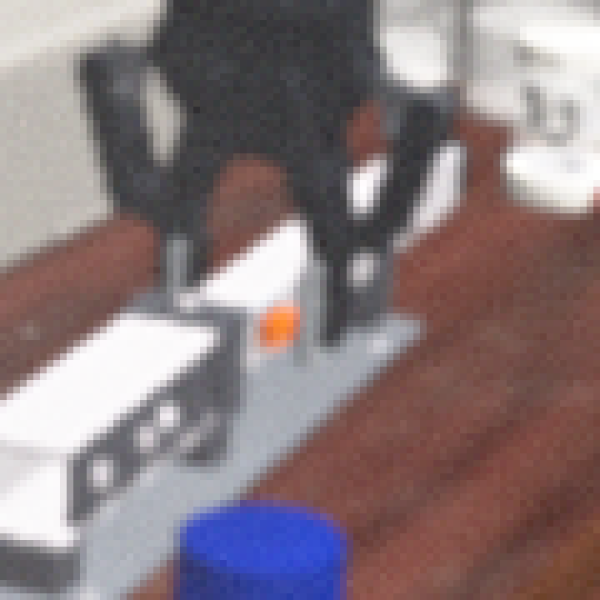

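Emit:
carry_out --moves '[[[0,0,0],[0,0,0],2.0],[[0,0,0],[0,0,0],2.0],[[0,0,0],[0,0,0],2.0],[[0,0,0],[0,0,0],2.0],[[0,0,0],[0,0,0],2.0]]' --newtons 25

```text
t: 4.28
eef_pos: [0.4612, -0.0979, 0.0422]
tool_rot: [0.001, 0.683, 0.73, 0.001]
contact_force: [1.5, -0.3, 6.4]
gripper_width: 0.278
```

```bash
python3 - <<'E'
from h import *
mf()
i=bot.read_camera("side")
b=cv2.resize(i[120:210,260:350],(600,600),interpolation=3)
cv2.imwrite("pics/b5.png",b[:,:,::-1])
E
```

```text
t 4.28 TCP mouth mm [  0.6 -45.   42.2] yaw 93.77 F [ 1.5 -0.4  6.4] w 23.7
```

View pics/b5.png

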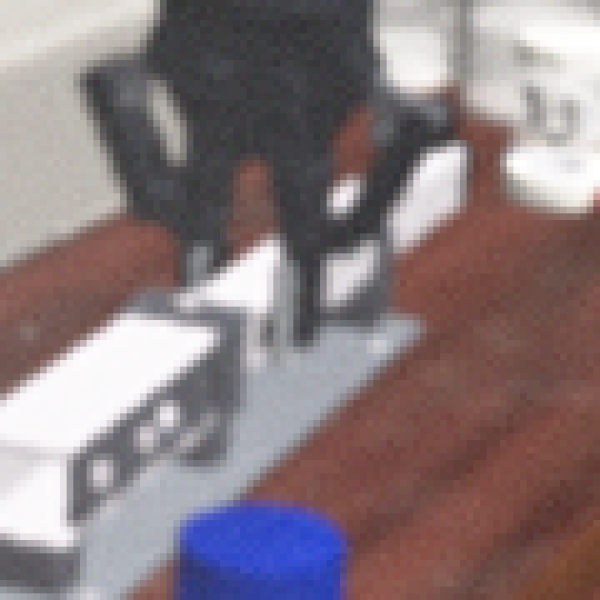

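Emit:
carry_out --moves '[[[0,0,0],[0,0,-0.03],2.0],[[0,0,0],[0.4,0,-0.05],2.0],[[0,0,0],[0.8,0,-0.05],2.0],[[0,0,0],[1.2,0,-0.05],2.0],[[0,0,0],[1.5,0,-0.05],2.0]]'

```text
t: 4.95
eef_pos: [0.4599, -0.083, 0.0421]
tool_rot: [0.001, 0.684, 0.73, 0.001]
contact_force: [5.2, -3.5, 2.4]
gripper_width: 0.276
```

```bash
python3 -c "
from h import *
mf()"
```

```text
t 4.95 TCP mouth mm [  0.2 -30.1  42.1] yaw 93.73 F [ 4.9 -3.8  2.4] w 23.4
```

Emit:
carry_out --moves '[[[0,0,0],[0.25,0.03,0],2.0],[[0,0,0],[0.5,0.05,0],2.0],[[0,0,0],[0.75,0.05,0],2.0],[[0,0,0],[1.0,0.05,0],2.0],[[0,0,0],[1.0,0.05,0],2.0]]'

```text
t: 5.58
eef_pos: [0.4592, -0.0728, 0.0421]
tool_rot: [0.001, 0.684, 0.73, 0.0]
contact_force: [3.5, -2.6, 4.7]
gripper_width: 0.277
```

```bash
python3 - <<'E'
from h import *
mf()
i=bot.read_camera("side")
b=cv2.resize(i[140:200,265:325],(600,600),interpolation=3)
cv2.imwrite("pics/b6.png",b[:,:,::-1])
E
```

```text
t 5.58 TCP mouth mm [  0.2 -19.9  42.1] yaw 93.76 F [ 3.3 -2.8  4.7] w 23.5
```

View pics/b6.png

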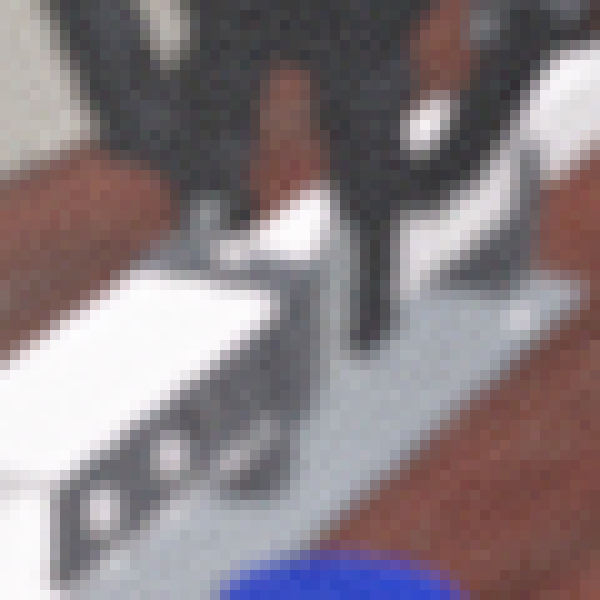

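Emit:
carry_out --moves '[[[0,0,0],[0.15,0.01,0],2.0],[[0,0,0],[0.3,0.02,0],2.0],[[0,0,0],[0.45,0.02,0],2.0],[[0,0,0],[0.5,0.02,0],2.0],[[0,0,0],[0.5,0.02,0],2.0]]'

```text
t: 6.25
eef_pos: [0.4589, -0.0683, 0.0421]
tool_rot: [0.001, 0.684, 0.73, 0.0]
contact_force: [3.3, -3.5, 6.7]
gripper_width: 0.273
```

```bash
python3 -c "
from h import *
mf()"
```

```text
t 6.25 TCP mouth mm [  0.2 -15.3  42.1] yaw 93.75 F [ 3.1 -3.7  6.7] w 23.2
```

Emit:
carry_out --moves '[[[0,0,0],[0.1,0,0],2.0],[[0,0,0],[0.2,0,0],2.0],[[0,0,0],[0.2,0,0],2.0]]'

```text
t: 6.62
eef_pos: [0.4588, -0.0663, 0.0421]
tool_rot: [0.001, 0.684, 0.73, 0.0]
contact_force: [3.2, -4.0, 5.3]
gripper_width: 0.275
```

```bash
python3 -c "
from h import *
mf()"
```

```text
t 6.62 TCP mouth mm [  0.2 -13.3  42.1] yaw 93.74 F [ 2.9 -4.2  5.3] w 23.3
```

Release.

Emit:
carry_out --moves '[[[0,0,0],[0,0,0],4.4],[[0,0,0],[0,0,0],4.4],[[0,0,0],[0,0,0],4.4],[[0,0,0],[0,0,0],4.4],[[0,0,0],[0,0,0],4.4]]'

```text
t: 7.25
eef_pos: [0.4581, -0.0658, 0.0417]
tool_rot: [-0.0, 0.683, 0.73, -0.0]
contact_force: [0.2, -0.4, -0.4]
gripper_width: 0.516
```

```bash
python3 - <<'E'
from h import *
mf()
i=bot.read_camera("side")
b=cv2.resize(i[140:200,265:325],(600,600),interpolation=3)
cv2.imwrite("pics/b7.png",b[:,:,::-1])
E
```

```text
t 7.25 TCP mouth mm [ -0.4 -12.8  41.7] yaw 93.77 F [ 0.2 -0.4 -0.4] w 43.8
```

View pics/b7.png

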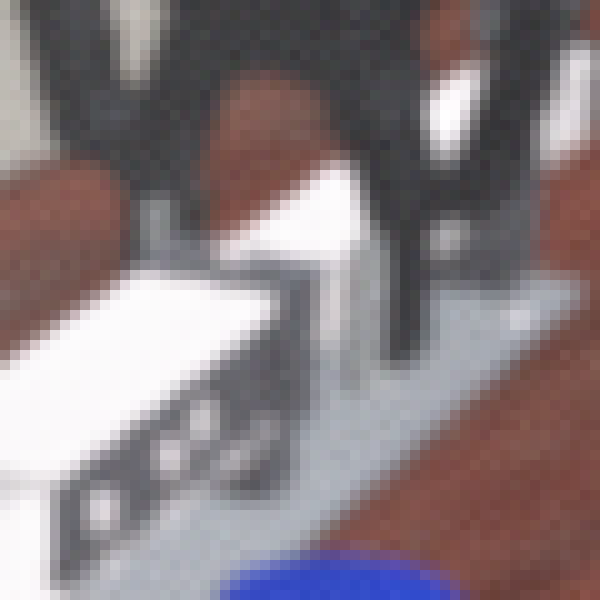

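Emit:
carry_out --moves '[[[0,0,0],[-1.5,0.02,0],4.8],[[0,0,0],[-4.5,0.03,0],4.8],[[0,0,0],[-7.5,0.04,0],4.8],[[0,0,0],[-7.5,0.04,0],4.4],[[0,0,0],[-7.5,0.04,0],4.4]]'

```text
t: 7.92
eef_pos: [0.4634, -0.141, 0.0418]
tool_rot: [-0.0, 0.684, 0.73, 0.0]
contact_force: [-0.5, 0.6, 0.9]
gripper_width: 0.515
```

```bash
python3 - <<'E'
from h import *
mf()
i=[bot.read_camera(n) for n in("side","top")]
b=cv2.resize(i[0][130:200,265:335],(500,500),interpolation=3);a=cv2.resize(i[1][180:220,290:320],(300,400),interpolation=3)
b[:400,:300][:0]=0
cv2.imwrite("pics/b8.png",np.hstack([b,np.vstack([a,np.zeros((100,300,3),np.uint8)])])[:,:,::-1])
E
```

```text
t 7.92 TCP mouth mm [ -0.1 -88.2  41.8] yaw 93.72 F [-0.4  0.6  0.9] w 43.8
```

View pics/b8.png

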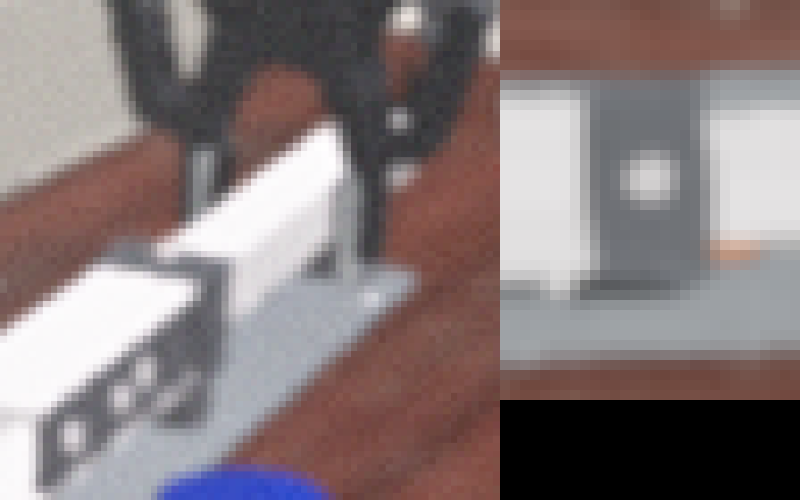

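Emit:
carry_out --moves '[[[0,0,0],[0,0,0],2.0],[[0,0,0],[0,0,0],2.0],[[0,0,0],[0,0,0],2.0],[[0,0,0],[0,0,0],2.0],[[0,0,0],[0,0,0],2.0]]' --newtons 20

```text
t: 8.65
eef_pos: [0.4645, -0.1401, 0.0421]
tool_rot: [0.0, 0.683, 0.73, 0.001]
contact_force: [3.8, 4.7, 2.4]
gripper_width: 0.276
```

Emit:
carry_out --moves '[[[0,0,0],[0.2,0,0],2.0],[[0,0,0],[0.4,0,0],2.0],[[0,0,0],[0.6,0,0],2.0],[[0,0,0],[0.8,0,0],2.0],[[0,0,0],[1.0,0,0],2.0]]'

```text
t: 9.28
eef_pos: [0.4634, -0.1324, 0.0421]
tool_rot: [0.001, 0.684, 0.729, -0.0]
contact_force: [4.2, -3.5, 2.7]
gripper_width: 0.277
```

```bash
python3 -c "
from h import *
mf()"
```

```text
t 9.28 TCP mouth mm [  0.5 -79.6  42.1] yaw 93.65 F [ 4.  -3.8  2.7] w 23.6
```

Emit:
carry_out --moves '[[[0,0,0],[0.3,0.03,0],2.0],[[0,0,0],[0.6,0.05,0],2.0],[[0,0,0],[0.9,0.05,0],2.0],[[0,0,0],[1.2,0.05,0],2.0],[[0,0,0],[1.5,0.05,0],2.0]]'

```text
t: 9.9
eef_pos: [0.4627, -0.1176, 0.0421]
tool_rot: [0.001, 0.684, 0.729, -0.001]
contact_force: [2.9, -3.3, 4.9]
gripper_width: 0.278
```

```bash
python3 -c "
from h import *
mf()"
```

```text
t 9.9 TCP mouth mm [  0.7 -64.8  42.1] yaw 93.65 F [ 2.7 -3.5  4.9] w 23.6
```

Seat ≈ 19 mm. Another 13 mm is safe.

Emit:
carry_out --moves '[[[0,0,0],[0.3,0,-0.01],2.0],[[0,0,0],[0.6,0,-0.02],2.0],[[0,0,0],[0.9,0,-0.02],2.0],[[0,0,0],[1.1,0,-0.02],2.0],[[0,0,0],[1.3,0,-0.02],2.0]]'

```text
t: 10.52
eef_pos: [0.4617, -0.103, 0.0421]
tool_rot: [0.0, 0.684, 0.73, -0.0]
contact_force: [3.1, -4.3, 3.2]
gripper_width: 0.281
```

```bash
python3 -c "
from h import *
mf()"
```

```text
t 10.53 TCP mouth mm [  0.7 -50.2  42.1] yaw 93.75 F [ 2.8 -4.5  3.2] w 23.9
```

Emit:
carry_out --moves '[[[0,0,0],[0.1,0,0],2.0],[[0,0,0],[0.2,0,0],2.0],[[0,0,0],[0.3,0,0],2.0]]'

```text
t: 10.9
eef_pos: [0.4615, -0.1, 0.0421]
tool_rot: [0.0, 0.684, 0.73, -0.0]
contact_force: [3.7, -3.9, 3.0]
gripper_width: 0.274
```

Emit:
carry_out --moves '[[[0,0,0],[0.1,0,0],2.0],[[0,0,0],[0.2,0,0],2.0],[[0,0,0],[0.3,0,0],2.0]]'

```text
t: 11.28
eef_pos: [0.4613, -0.0971, 0.0421]
tool_rot: [0.0, 0.684, 0.73, -0.0]
contact_force: [4.0, -3.5, 4.1]
gripper_width: 0.28
```

Emit:
carry_out --moves '[[[0,0,0],[0.1,0,0],2.0],[[0,0,0],[0.2,0,0],2.0],[[0,0,0],[0.3,0,0],2.0]]'

```text
t: 11.65
eef_pos: [0.4611, -0.0941, 0.0421]
tool_rot: [0.0, 0.684, 0.73, -0.0]
contact_force: [2.9, -2.9, 3.4]
gripper_width: 0.274
```

Emit:
carry_out --moves '[[[0,0,0],[0.1,0,0],2.0],[[0,0,0],[0.2,0,0],2.0],[[0,0,0],[0.3,0,0],2.0]]'

```text
t: 12.02
eef_pos: [0.4609, -0.0911, 0.0421]
tool_rot: [0.0, 0.684, 0.73, -0.0]
contact_force: [2.6, -4.1, 4.2]
gripper_width: 0.278
```

Emit:
carry_out --moves '[[[0,0,0],[0.1,0,0],2.0],[[0,0,0],[0.2,0,0],2.0],[[0,0,0],[0.3,0,0],2.0]]'

```text
t: 12.4
eef_pos: [0.4607, -0.0881, 0.0421]
tool_rot: [0.0, 0.684, 0.73, -0.0]
contact_force: [2.8, -4.0, 3.7]
gripper_width: 0.277
```

Emit:
carry_out --moves '[[[0,0,0],[0.1,0,0],2.0],[[0,0,0],[0.2,0,0],2.0],[[0,0,0],[0.25,0,0],2.0]]'

```text
t: 12.78
eef_pos: [0.4606, -0.0856, 0.0421]
tool_rot: [0.0, 0.684, 0.73, -0.0]
contact_force: [3.2, -3.6, 4.7]
gripper_width: 0.277
```

Emit:
carry_out --moves '[[[0,0,0],[0.1,0,0],2.0],[[0,0,0],[0.2,0,0],2.0]]'

```text
t: 13.02
eef_pos: [0.4604, -0.0836, 0.0421]
tool_rot: [0.0, 0.684, 0.73, -0.0]
contact_force: [4.6, -4.3, 4.0]
gripper_width: 0.283
```

Emit:
carry_out --moves '[[[0,0,0],[0.1,0,0],2.0],[[0,0,0],[0.2,0,0],2.0]]'

```text
t: 13.28
eef_pos: [0.4603, -0.0816, 0.0421]
tool_rot: [0.0, 0.684, 0.73, -0.0]
contact_force: [3.4, -4.0, 3.5]
gripper_width: 0.275
```

Emit:
carry_out --moves '[[[0,0,0],[0.1,0,0],2.0],[[0,0,0],[0.2,0,0],2.0]]'

```text
t: 13.52
eef_pos: [0.4602, -0.0796, 0.0421]
tool_rot: [0.0, 0.684, 0.73, -0.0]
contact_force: [2.6, -3.7, 4.1]
gripper_width: 0.275
```

Emit:
carry_out --moves '[[[0,0,0],[0.1,0,0],2.0],[[0,0,0],[0.2,0,0],2.0]]'

```text
t: 13.78
eef_pos: [0.4595, -0.0775, 0.0421]
tool_rot: [-0.0, 0.683, 0.73, -0.001]
contact_force: [1.6, -4.0, 5.8]
gripper_width: 0.278
```

```bash
python3 - <<'E'
from h import *
mf()
im=bot.read_camera("side");cv2.imwrite("pics/c1.png",cv2.resize(im[140:200,265:325],(600,600),interpolation=3)[:,:,::-1])
h=cv2.cvtColor(im,cv2.COLOR_RGB2HSV);m=(h[:,:,0]>3)&(h[:,:,0]<22)&(h[:,:,1]>110)&(h[:,:,2]>110)
r,c=np.nonzero(m[165:205,265:305]);print(len(r),r.mean()+165 if len(r) else 0,c.mean()+265 if len(r) else 0)
E
```

```text
t 13.78 TCP mouth mm [  0.2 -24.6  42.1] yaw 93.81 F [ 1.3 -4.   5.8] w 23.7
29 181.75862068965517 286.48275862068965
```

View pics/c1.png

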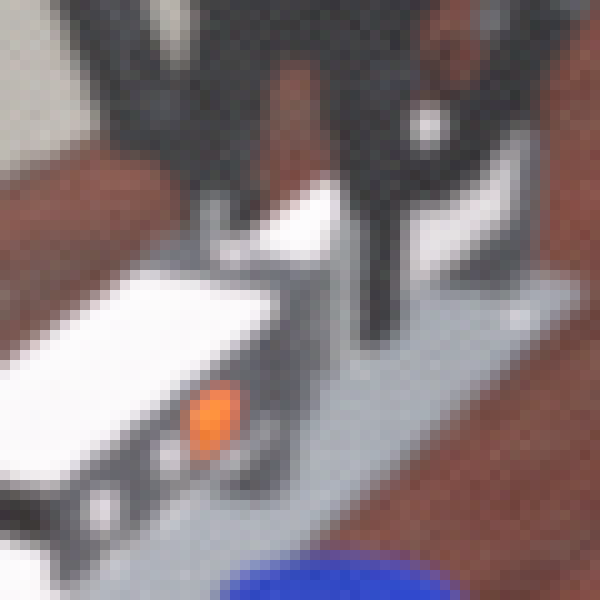

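The orange button is fully proud in the window at pixel (286,182). Releasing and retreating.

Emit:
carry_out --moves '[[[0,0,0],[0,0,0],4.4],[[0,0,0],[0,0,0],4.8],[[0,0,0],[0,0,0],4.8],[[0,0,0],[0,0,-1.5],4.8],[[0,0,0],[0,0,-5],4.8]]'

```text
t: 14.45
eef_pos: [0.4588, -0.077, 0.0922]
tool_rot: [-0.001, 0.683, 0.73, -0.001]
contact_force: [1.4, 0.9, 0.2]
gripper_width: 0.558
```

Emit:
carry_out --moves '[[[0,0,0],[-2,0,-5],4.8],[[0,0,0],[-5,0,-9],4.8],[[0,0,0],[-8,0,-12],4.8],[[0,0,0],[-8,0,-12],4.8],[[0,0,0],[-8,0,-12],4.8]]'

```text
t: 15.08
eef_pos: [0.4647, -0.1565, 0.2121]
tool_rot: [-0.0, 0.683, 0.73, 0.0]
contact_force: [-0.1, 0.6, 0.1]
gripper_width: 0.561
```

```bash
python3 - <<'E'
from h import *
mf()
T=bot.read_camera("top")
im=bot.read_camera("side");cv2.imwrite("pics/c2.png",np.hstack([cv2.resize(im[120:220,225:325],(400,400),interpolation=3),cv2.resize(T[150:250,190:290],(400,400),interpolation=3)])[:,:,::-1])
h=cv2.cvtColor(im,cv2.COLOR_RGB2HSV);m=(h[:,:,0]>3)&(h[:,:,0]<22)&(h[:,:,1]>110)&(h[:,:,2]>110)
r,c=np.nonzero(m[165:205,265:305]);print(len(r),r.mean()+165 if len(r) else 0,c.mean()+265 if len(r) else 0)
for l in("jar","flask","cap"):print(l,bot.silhouettes(l,"top")[0]["location"])
E
```

```text
t 15.07 TCP mouth mm [ 2.000e-01 -1.037e+02  2.121e+02] yaw 93.78 F [-0.1  0.6  0.1] w 47.7
29 182.24137931034483 286.9655172413793
jar [263.1, 161.7]
flask [209.4, 199.7]
cap [255.3, 237.4]
```

View pics/c2.png

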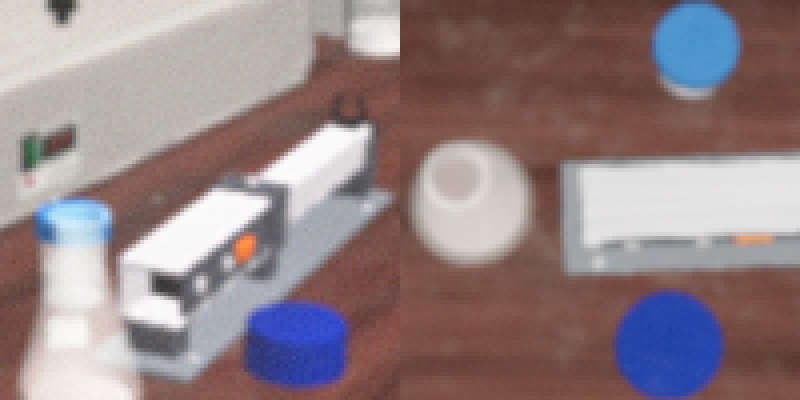

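The button is locked in the window, the bystanders are where they were, and the arm is clear.

```bash
python3 -c "
from station import bot
print(bot.hand_in())"
```

```text
the job is handed in; nothing more can be done
None
```

The tube is locked in the sleeve and the job is handed in at about 15 s of robot time; no verdict came back.

- **Squeeze and rim:** I pressed the button flush with a 25 N grip outside the collar. I then slid its front half under the rim and let go, and the picture showed the rim holding it down.
- **Push to lock:** I gripped the tube farther back at 20 N and slid it on, in steps of 2 to 3 mm from about 34 mm in. The button snapped out with its centre about 59 mm behind the mouth. That figure is an estimate from the gripper position, not a direct measurement.
- **Forces:** After each step the measured push along the tube was 5 N or less.
- **Last checks:** With the arm clear, both cameras show the orange button standing out of the window and the tube in line with the sleeve. In the top picture the flask and cap are within about 1 pixel (roughly 2 mm) of where they started. The jar's detected centre differs by about 3 pixels (roughly 5 mm). The arm never went near it, so I take this as detector scatter.

No check failed.

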